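Seat the vial rack in the code reader's corner

ROBOT

A 6-joint arm with a two-finger parallel gripper is mounted at the origin on the work surface. World frame = base frame: x ahead of the robot, y to its left, z up, the work surface at z = 0. Lengths are in m, angles in rad, forces in N, time in s.
With the tool pointing down it reaches from about 0.3 to 0.75 m from the base axis. Payload 8.5 kg.
Tool frame: the origin (TCP) lies midway between the tips of the shut fingers; the grasp point (between the pads) lies 19 mm behind it; z points along the fingers, y is the line along which they close (so a half turn about z gives the same grasp; the last joint's range is limited). The gripper opens to 88 mm and grips with 3 to 60 N. Pads are 18 mm wide; open, the fingers measure 123 mm over their backs; the gripper's body (75 mm by 187 mm) begins 45 mm behind the grasp point.
Start: joints at [-1.39, 0.381, 1.297, -0, 1.464, -0.215], TCP at [0.212, -0.507, 0.239] pointing down, gripper open.
Joint ranges: [-3.11, 3.11], [-0.89, 2.33], [0.22, 2.48], [-1.42, 4.56], [0.17, 2.85], [-2.88, 2.88]. Speed limits (rad/s): [2.39, 2.39, 3.14, 3.14, 3.14, 3.14].

INTERFACE

Orientations are given as a 3x3 rotation matrix whose columns are the frame's x, y, z axes.
In Python, from workcell import sensors, grab_frame, camera_model, ticket, recognise gives the robot as it stands.
- The arm moves only by the tool jog_arm, never from a script. Its argument "series" is a list of rows, each a list of 5 numbers: the shift along the world's x, y, z in shares of 0.5 m (1.0 is 0.5 m), then the turn about the world's z in normalised numbers (1 is 180 degrees), then the closure, from 0 (fully open) to 1 (shut). In form: [[x, y, z, spin, fingers], ...]. A call has 1 to 10 rows; each row is the pose to reach, as a shift and turn from the pose commanded when the call began; what a row does not reach only later rows make up. A row lasts 1/12 s, in which the tool goes at most 41.7 mm and 7.16 degrees, less where a joint would pass 70% of its speed; a pose out of reach is approached as far as the arm can. No shift or turn number may pass 1 either way. A call with a gripper value outside its range is refused whole. The fingers move at their own pace and stop on an object; the grip force is fixed at half the most. Time passes only in rows, so rows that repeat a pose let the fingers close. It gives the time, the measured TCP pose, the force, the opening and the grip force at its end, in the units of the state.
- sensors.sense(): the state, without advancing time (a new reading comes with each control period).
- grab_frame(name): name is "scene" or "top"; returns the picture (480x640x3 uint8, red, green, blue); there is no depth.
- camera_model(name): a dict with "fov_y" (degrees; the focal length in pixels is half the picture's height over the tangent of half this angle, whatever the lens; pixels are square), "cx", "cy" (the principal point, pixels), "extrinsics" (4x4, takes a point from camera to world coordinates). Camera axes: x right, y down, z forward; pixel columns grow to the right and rows downward; lengths in m; the calibration is good to about 2 mm. A picture is of the moment at which its call begins. camera_model takes no time and is no camera call.
- ticket.finish_job(): hands the job in; it is judged then, once.
Trained networks look in the newest picture that a camera, given by its name, has taken for a name from the list of things; names that differ only in an ending like _2 or _b are one class to them, and where a whole thing is asked for, a point or a joint stands for the part that bears it (a point fixed in the world has none). Each returns a list of dicts, best first, with "confidence" (0 to 1); they miss things now and then, are a little off and sometimes report something else, mostly with a low value. They report only what shows in the picture. A call takes as long as a camera call.
- recognise(query, camera): "bbox" ([left, top, right, bottom] as shares, 0 to 1, of the picture: columns of its width, rows of its height, round what is visible of it).
The state is a dict: "time_s": time; "joints": joint angles; "qvel": joint speeds; "joint_efforts": joint torques, N m; "eef_pos": TCP position; "eef_rot": TCP orientation; "wrist_force": force on the tool from outside, world axes, zero at the start; "wrist_torque": the same for the moment, N m; "finger_gap": finger opening in m; "grip_force": force on a finger pad.
Only numpy, scipy, OpenCV 4.12 (cv2) and the standard library are available. Lean on these libraries where they do the work, as an engineer would, in place of code of your own. Each camera call takes 0.05 s, during which the arm holds its last target. There are 200 camera calls.

TASK

Get the rack of vials read: first clear the reader's flat deck by laying the stray vial in the slatted basket and the flat marker pen in the long pen tray (set them in, do not drop them from a height). Then bring the aluminium vial rack over, keeping it upright, set it flat on the deck with its long side along the far fence, push it fully home into the corner so it is flush against both the far fence and the side fence, and finish while still holding it pressed against both; do not disturb the other things on the bench.

Things in the scene. Friction and masses are not known exactly. Their poses are not given: they have to be found in the camera images.
- reader: Rack code reader: light grey fixed machine 170 (x) by 190 (y) by 75 mm high, with a flat, slippery, mid-grey level deck on top (75 mm above the bench) and a dark glossy scan window flush in the deck near the corner. Origin: centre of its underside. z is up; its -x side (display) is towards the robot. It stands at any yaw within about 0.25 rad.
- corner (a point): The point on the reader's deck surface (75 mm above the bench) where the inner faces of the two fences meet, at reader x = +62, y = +72 mm; axes as the reader's. The deck inside the fences lies towards -x and -y from here. The seated rack's origin is 27 mm in -x and 36 mm in -y from this point.
- far_fence: Slippery white acetal locating fence screwed on the deck along its far (+x) side, fixed: 6 thick (x), 111 long (y), 10 mm high above the deck. Its inner face, towards -x, is at reader x = +62 mm. It spans reader y = -45 to +66 mm. Origin: centre of its underside, on the deck; axes as the reader's.
- side_fence: Slippery white acetal locating fence on the deck along its left (+y) side, fixed: 74 long (x), 6 thick (y), 10 mm high above the deck. Its inner face is at reader y = +72 mm; it spans reader x = -18 to +56 mm. Origin: centre of its underside, on the deck; axes as the reader's. Fingers kept 15 mm or more above the deck pass over both fences.
- rack: The vial rack: aluminium block 54 (x) by 72 (y, its long side) by 42 mm high, on the bench right of the reader at the start, 0.25 to 0.42 kg; ten vials fixed in it, their 16 mm caps standing 12 mm above the block's top (54 mm in all). Origin: centre of its underside; z up. The same turned half round. Grip it across the 54 mm, on the block's faces, in its upper half.
- vial: The stray screw-cap sample vial, whitish plastic, lying on the reader's deck: 16 mm diameter, 55 mm long along its x axis (cap at +x), 14 g. It can roll. Origin: at mid-length on its underside when set down (8 mm below its axis). There are 25 mm or more of free deck on both sides of it.
- marker: The stray dark flat-bodied marker pen, lying on the reader's deck near its front edge, roughly along reader y: 130 long (its x), 16 wide (its y), 12 mm thick (z), 22 g. Origin: centre of its underside.
- basket: Square-ish white slatted plastic basket for vials, fixed on the bench, open on top: 150 (x) by 130 (y) by 50 mm high, walls and floor 4 mm. Two other vials lie fixed in it along its +x wall, taking up x beyond +54 mm, up to 20 mm high. Origin: centre of its underside. It stands left (+y) or right (-y) of the reader, in exchange with the pen tray.
- pen_tray: Long low grey pen tray, fixed on the bench, open on top: 190 (x, long) by 90 (y) by 28 mm high, walls and floor 4 mm. A thin steel pen lies fixed in it along its +y wall (y beyond +32 mm, 12 mm high, in all 140 mm long). Origin: centre of its underside.
- tape_roll: Bystander, leave it: roll of paper tape, 60 mm diameter, 19 mm high, in front of the reader. Origin: centre of its underside.
- beaker: Bystander, leave it: small glass beaker, 52 mm diameter, 70 mm high. Origin: centre of its underside.
- white_bottle: Bystander, leave it: white plastic bottle, 62 mm diameter, 165 mm high, behind the reader. Origin: centre of its underside.
- amber_bottle: Bystander, leave it: amber glass bottle, 68 mm diameter, 140 mm high. Origin: centre of its underside.
- timer: Bystander, leave it: flat bench timer, 62 by 72 by 20 mm. Origin: centre of its underside.
- slide_box: Bystander, leave it: small carton of slides, 85 by 36 by 34 mm. Origin: centre of its underside.
- spatula: Bystander, leave it: flat steel lab spatula, 160 mm long (x), 14 mm wide, 4 mm thick, lying near the robot's base. Origin: its middle, underside.

How it is judged:
On the way, in this order (a step that is already met when the one before it is completed fails the run):
1. the stray vial lies in the basket and the marker in the pen tray (x of vial in the frame of basket between -0.073 and 0.073 m and y of vial in the frame of basket between -0.063 and 0.063 m and z of vial in the frame of basket between 0 and 0.035 m and x of marker in the frame of pen_tray between -0.07 and 0.07 m and y of marker in the frame of pen_tray between -0.043 and 0.043 m and z of marker in the frame of pen_tray between 0 and 0.024 m and linear speed of each of vial, marker below 0.03 m/s), for 0.2 s.
2. after that, the rack stands flat on the reader's deck inside the fences (angle between rack's own z axis and vertical below 0.05 rad and z of rack in the frame of corner between -0.002 and 0.003 m and x of rack in the frame of reader between -0.08 and 0.04 m and y of rack in the frame of reader between -0.09 and 0.04 m), for 0.2 s.
At the end, for the whole second after the job is handed in: Rack flat on the deck (3 mm, 0.05 rad), square to the fences (0.035 rad), within 3.5 mm of both and pressing each with over 1 N; robot still on it with over 1 N; rack still; vial at rest in the basket, marker at rest in the pen tray (all of step 1 and angle between rack's own z axis and vertical below 0.05 rad and z of rack in the frame of corner between -0.002 and 0.003 m and angle between the y axis of rack and the y axis of reader, either way round below 0.035 rad and x of rack in the frame of corner above -0.0305 m and y of rack in the frame of corner above -0.0395 m and contact force between rack and far_fence above 1 N and contact force between rack and side_fence above 1 N and contact force between any of the fingers, the arm and rack above 1 N and linear speed of rack below 0.01 m/s); the arm keeps its last pose, push and grip.
It fails at once if the rack is tipped (more than 0.5 rad) (angle between rack's own z axis and vertical above 0.5 rad).
It fails at once if the vial, marker or rack is dropped from a height (falls free at more than 1.2 m/s) ((linear speed of vial above 1.2 m/s and contact force between the fingers and vial below 0.05 N) or (linear speed of marker above 1.2 m/s and contact force between the fingers and marker below 0.05 N) or (linear speed of rack above 1.2 m/s and contact force between the fingers and rack below 0.05 N)).
It fails at once if a bystander is disturbed (moved more than 30 mm) (distance of any of tape_roll, beaker, white_bottle, amber_bottle, timer, slide_box, spatula from where it was at the start of the episode above 0.03 m).
It also fails if it takes over 70 s, if anything falls off the work surface, if the arm or the gripper's body presses on something with over 40 N, if the wrist force passes 120 N, or if a joint passes its speed limit or range.

## Working session

There is one attempt and no reset: what is moved stays moved. The work goes in short steps, Python scripts to look and compute and a tool call to move; the robot and the scene stay as the last step left them, time stands still between calls to the robot, and variables do not carry over. Pictures are saved under pics/ and viewed, at most 14 in all, crops included, and the job is handed in when it is done.

Besides the shell and the picture viewer there is one more tool, called after "Request:" as name(argument=value, ...), one argument or row to a line, values as JSON. jog_arm: Moves the arm, as the interface text tells. Its arguments: {"type":"object","properties":{"series":{"type":"array"}},"required":["series"]}

```bash
mkdir -p pics; ls
cat > h.py <<'E'
import numpy as np, cv2
from workcell import sensors, grab_frame, camera_model, ticket, recognise
def save(n,f):
    im=grab_frame(n); cv2.imwrite(f'pics/{f}.png',im[:,:,::-1]); return im
def K(m):
    f=240/np.tan(np.radians(m['fov_y'])/2); return f,m['cx'],m['cy'],np.array(m['extrinsics'])
def ray(n,u,v):
    f,cx,cy,T=K(camera_model(n)); d=T[:3,:3]@np.array([(u-cx)/f,(v-cy)/f,1]); return T[:3,3],d
def atz(n,u,v,z):
    o,d=ray(n,u,v); return o+d*(z-o[2])/d[2]
def proj(n,p):
    f,cx,cy,T=K(camera_model(n)); q=T[:3,:3].T@(np.array(p)-T[:3,3]); return np.array([cx+f*q[0]/q[2],cy+f*q[1]/q[2]])
def tri(uv1,uv2,a='top',b='scene'):
    o1,d1=ray(a,*uv1);o2,d2=ray(b,*uv2)
    A=np.stack([d1,-d2],1);s=np.linalg.lstsq(A,o2-o1,rcond=None)[0]
    p,q=o1+s[0]*d1,o2+s[1]*d2; return (p+q)/2,np.linalg.norm(p-q)
E
python3 - <<'E'
from h import *
for n in('scene','top'):
    save(n,n+'0'); m=camera_model(n); print(n,m['fov_y'],m['cx'],m['cy'],np.round(m['extrinsics'],3).tolist(),{k:v for k,v in m.items() if k not in('extrinsics',)})
s=sensors.sense(); print({k:np.round(v,3).tolist() for k,v in s.items()})
E
```

```text
pics
scene 46.83696528876829 320.5313523208936 240.92362554209015 [[-0.749, 0.47, -0.467, 1.231], [0.663, 0.526, -0.533, 0.738], [-0.005, -0.709, -0.706, 1.042], [0.0, 0.0, 0.0, 1.0]] {'fov_y': 46.83696528876829, 'cx': 320.5313523208936, 'cy': 240.92362554209015}
top 57.07430705857896 321.420915230417 240.51181178686494 [[0.027, -0.992, 0.126, 0.466], [-1.0, -0.028, -0.005, -0.023], [0.009, -0.126, -0.992, 1.052], [0.0, 0.0, 0.0, 1.0]] {'fov_y': 57.07430705857896, 'cx': 321.420915230417, 'cy': 240.51181178686494}
{'time_s': 0.1, 'joints': [-1.39, 0.381, 1.298, -0.0, 1.464, -0.215], 'qvel': [0.001, -0.002, -0.002, -0.001, 0.002, -0.001], 'joint_efforts': [0.003, -43.865, -22.491, 0.071, 0.034, -0.0], 'eef_pos': [0.212, -0.507, 0.238], 'eef_rot': [[0.923, 0.386, -0.0], [0.386, -0.923, 0.001], [0.0, -0.001, -1.0]], 'wrist_force': [-0.117, 0.007, 0.083], 'wrist_torque': [0.028, -0.016, -0.046], 'grip_force': 0.0, 'finger_gap': 0.088}
```

View pics/top0.png

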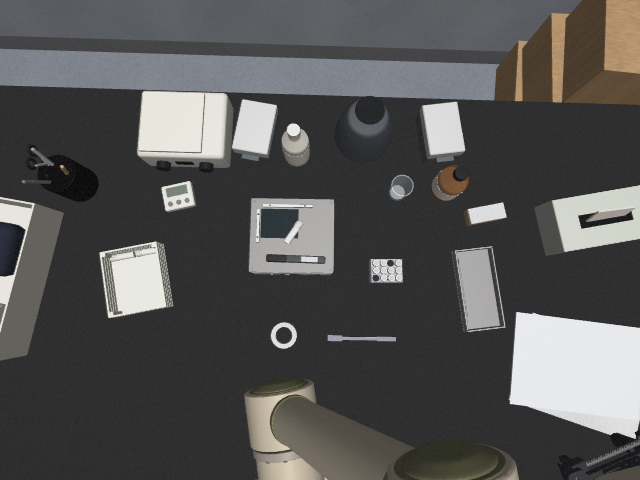

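View pics/scene0.png

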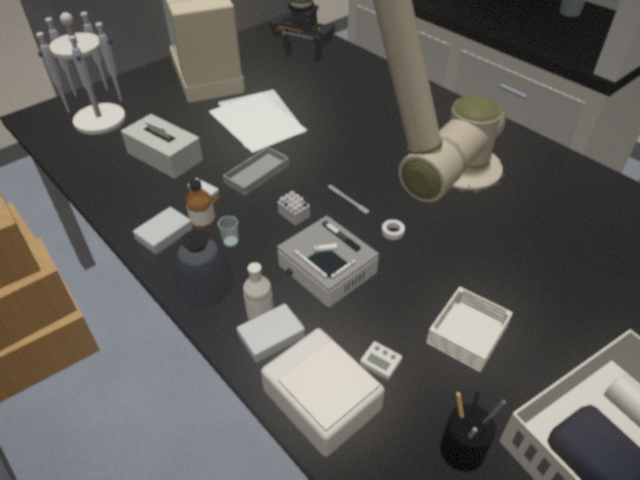

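The top view shows the reader at about (292,236), the vial at (293,232), the marker at (295,259), the rack at (387,270), the basket at left (137,280) and the pen tray at right (480,289). The scene view shows the same layout. Next I'll enlarge both around the reader.

Run:
```python
import cv2
a=cv2.imread('pics/top0.png')[190:290,240:410]; cv2.imwrite('pics/topc.png',cv2.resize(a,None,fx=4.7,fy=4.7,interpolation=cv2.INTER_CUBIC))
b=cv2.imread('pics/scene0.png')[185:305,265:385]; cv2.imwrite('pics/scc.png',cv2.resize(b,None,fx=5,fy=5,interpolation=cv2.INTER_CUBIC))
```

```text
(no output)
```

View pics/topc.png

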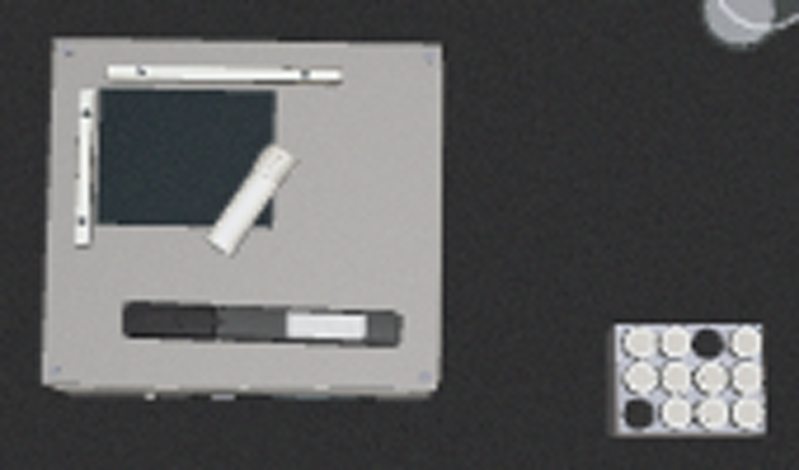

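View pics/scc.png

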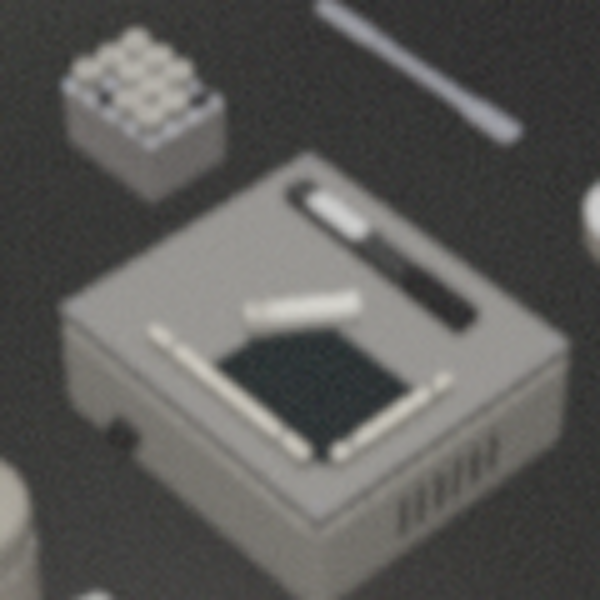

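The crops show the deck corners, fences, vial, marker and rack clearly. Top-crop positions: deck (53,39), (442,44), (437,390), (42,385); vial from (220,245) to (280,150) with the cap at the upper right; marker from (124,319) to (401,329); rack (617..764, 325..434).

```bash
cat >> h.py <<'E'
T=lambda x,y:((x+.5)/4.7-.5+240,(y+.5)/4.7-.5+190)
S=lambda x,y:((x+.5)/5-.5+265,(y+.5)/5-.5+185)
E
python3 - <<'E'
from h import *
P={'FL':((53,39),(322,525)),'FR':((442,44),(62,310)),'NR':((437,388),(308,152)),'NL':((42,384),(568,347)),
'vcap':((283,152),(249,316)),'vend':((219,247),(358,303)),'m_l':((124,319),(472,322)),'m_r':((401,329),(291,190)),
'rFR':((763,325),(65,90)),'rFL':((617,325),(155,142)),'rNL':((618,434),(223,97)),
'ffL':((108,72),(303,457)),'ffR':((341,76),(153,330)),'sfF':((87,91),(335,455)),'sfN':((82,243),(448,379))}
for k,(a,b) in P.items():
    p,e=tri(T(*a),S(*b)); print(k,np.round(p,4),round(e,4), np.round(atz('top',*T(*a),.075)[:2],4))
print('rNR top',atz('top',*T(764,434),.042), [atz('top',*T(*P[k][0]),.042)[:2].round(4) for k in('rFR','rFL','rNL')])
for n in('basket','pen_tray','reader','rack','vial','marker','far_fence','side_fence'):
  for c in('top','scene'):
    r=recognise(n,c)[:1]
    print(n,c,[(round(d['confidence'],2),(np.array(d['bbox'])*[640,480,640,480]).round(1).tolist()) for d in r])
a=cv2.imread('pics/top0.png')
x=cv2.resize(a[235:325,90:185],None,fx=4.2,fy=4.2,interpolation=cv2.INTER_CUBIC);y=cv2.resize(a[240:335,445:515],None,fx=4.2,fy=4.2,interpolation=cv2.INTER_CUBIC)
h=max(x.shape[0],y.shape[0]); pad=lambda q:cv2.copyMakeBorder(q,0,h-q.shape[0],0,0,0)
cv2.imwrite('pics/bins.png',np.hstack([pad(x),pad(y)])); print(x.shape,y.shape)
E
```

```text
FL [0.681  0.1356 0.0736] 0.0049 [0.6824 0.1336]
FR [ 0.6839 -0.0514  0.0738] 0.005 [ 0.6855 -0.0531]
NR [ 0.5189 -0.0533  0.077 ] 0.0036 [ 0.5203 -0.0547]
NL [0.5161 0.1322 0.0732] 0.0029 [0.517  0.1309]
vcap [0.6268 0.0228 0.087 ] 0.0053 [0.6307 0.0215]
vend [0.5811 0.0512 0.0864] 0.0049 [0.5842 0.0503]
m_l [0.5463 0.0947 0.0825] 0.0051 [0.5487 0.0938]
m_r [ 0.5461 -0.0358  0.0791] 0.0033 [ 0.5477 -0.037 ]
rFR [ 0.5561 -0.2135  0.0378] 0.0047 [ 0.5544 -0.2081]
rFL [ 0.5528 -0.1402  0.0464] 0.0061 [ 0.5524 -0.139 ]
rNL [ 0.501  -0.1424  0.0465] 0.0033 [ 0.5011 -0.1402]
ffL [0.6646 0.1063 0.0831] 0.0023 [0.6671 0.1065]
ffR [ 0.6649 -0.0035  0.0833] 0.0047 [ 0.6684 -0.0051]
sfF [0.6543 0.116  0.085 ] 0.0035 [0.6575 0.1162]
sfN [0.5818 0.1154 0.0839] 0.004 [0.5842 0.1152]
rNR top [ 0.50427875 -0.21510466  0.042     ] [array([ 0.5574, -0.2144]), array([ 0.5554, -0.143 ]), array([ 0.5023, -0.1441])]
basket top [(0.96, [102.8, 242.6, 174.3, 318.4])]
basket scene [(0.78, [427.1, 285.8, 511.8, 372.3])]
pen_tray top [(0.9, [454.4, 246.3, 506.0, 331.2])]
pen_tray scene [(0.73, [244.3, 262.9, 272.9, 317.8])]
reader top [(0.94, [250.4, 196.9, 334.7, 274.5])]
reader scene [(0.97, [279.2, 214.7, 377.4, 303.7])]
rack top [(0.64, [367.7, 259.1, 405.0, 283.1])]
rack scene [(0.88, [277.9, 190.5, 310.0, 223.4])]
vial top [(0.57, [285.1, 222.1, 302.6, 243.1])]
vial scene [(0.47, [315.0, 245.3, 337.5, 253.2])]
marker top [(0.71, [268.6, 255.7, 324.6, 263.8])]
marker scene []
far_fence top [(0.5, [263.8, 204.6, 314.3, 210.9])]
far_fence scene [(0.64, [294.9, 248.5, 326.5, 277.3])]
side_fence top [(0.62, [254.8, 209.3, 262.1, 243.9])]
side_fence scene []
(378, 399, 3) (399, 294, 3)
```

View pics/bins.png

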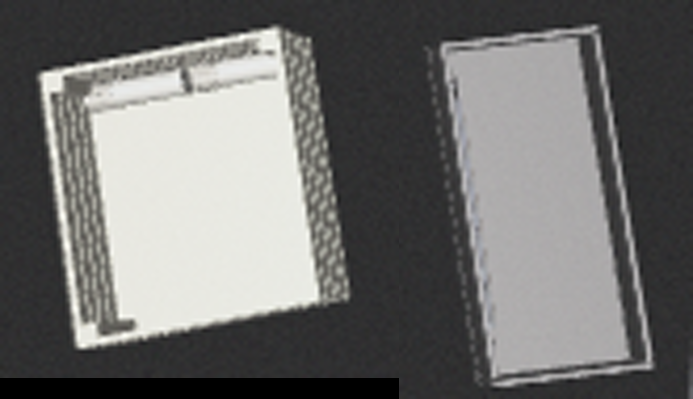

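The basket rim corners in this crop are at (40,72), (280,28), (320,303) and (77,348), with the fixed vials along the top (+x) wall. The tray rim is at (442,43), (598,30), (650,366) and (490,383). The steel pen seems to be along the left wall, where the purple dashes are.

Run:
```python
from h import *
B=lambda x,y:((x+.5)/4.2-.5+90,(y+.5)/4.2-.5+235)
R=lambda x,y:((x-399+.5)/4.2-.5+445,(y+.5)/4.2-.5+240)
b=np.array([atz('top',*B(*p),.05) for p in((40,72),(280,28),(320,303),(77,348))])
t=np.array([atz('top',*R(*p),.028) for p in((442,43),(598,30),(650,366),(490,383))])
for n,q in(('basket',b),('tray',t)):
    print(n,q.mean(0).round(4),'sides',[np.linalg.norm(q[i]-q[i-1]).round(3) for i in range(4)],'edge ang',[np.degrees(np.arctan2(*(q[i]-q[j])[:2][::-1])).round(1) for i,j in((0,3),(1,2),(0,1),(3,2))])
    s=np.array([proj('scene',p) for p in q]); print(s.round(1).tolist())
for n in('white_bottle','amber_bottle','tape_roll','beaker'):
  r={}
  for c in('top','scene'):
    q=recognise(n,c)[:1]
    if q: r[c]=np.array(q[0]['bbox'])*[640,480,640,480]; print(n,c,q[0]['confidence'],r[c].round(1).tolist())
  
print('bottle cap',tri((294,131),(255,271)), atz('top',294,131,.165), 'base',atz('top',297,165,0))
a=cv2.imread('pics/scene0.png')
x=cv2.resize(a[280:380,420:520],None,fx=4,fy=4,interpolation=cv2.INTER_CUBIC);y=cv2.resize(a[140:240,215:315],None,fx=4,fy=4,interpolation=cv2.INTER_CUBIC)
cv2.imwrite('pics/bins2.png',np.hstack([x,y]))
```

```text
basket [0.4937 0.3955 0.05  ] sides [np.float64(0.15), np.float64(0.13), np.float64(0.15), np.float64(0.13)] edge ang [np.float64(12.7), np.float64(12.4), np.float64(102.2), np.float64(102.1)]
[[482.4, 358.8], [427.0, 328.7], [457.8, 286.2], [510.4, 312.2]]
tray [ 0.4956 -0.3966  0.028 ] sides [np.float64(0.187), np.float64(0.088), np.float64(0.185), np.float64(0.088)] edge ang [np.float64(7.4), np.float64(7.6), np.float64(96.4), np.float64(97.4)]
[[242.1, 187.5], [222.0, 174.8], [266.4, 146.9], [286.9, 157.9]]
white_bottle top 0.57 [266.4, 254.0, 325.2, 262.9]
white_bottle scene 0.59 [242.5, 264.5, 271.9, 319.0]
amber_bottle top 0.66 [428.9, 165.6, 471.4, 203.2]
amber_bottle scene 0.83 [185.5, 179.5, 213.9, 230.4]
tape_roll top 0.63 [271.3, 320.2, 298.4, 347.2]
tape_roll scene 0.74 [383.0, 218.7, 406.4, 241.2]
beaker top 0.97 [388.7, 176.3, 412.9, 200.6]
beaker scene 0.74 [290.4, 249.8, 325.7, 284.2]
bottle cap (array([0.81017029, 0.03881243, 0.152755  ]), np.float64(0.005775508206163846)) [0.80767076 0.0360374  0.165     ] base [0.78472472 0.0365531  0.        ]
```

View pics/bins2.png

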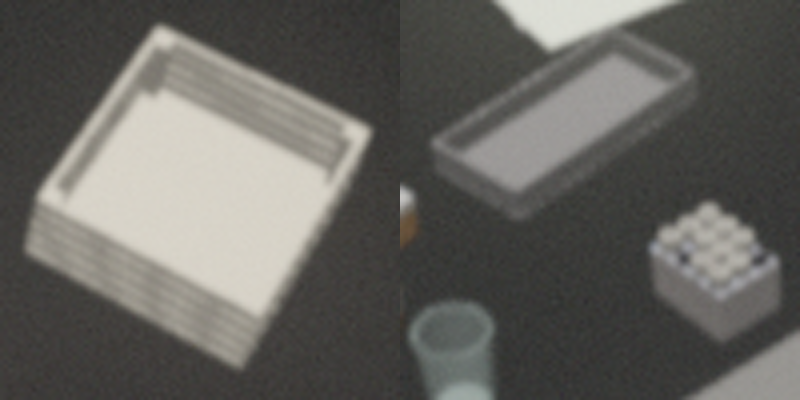

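Both views agree on heights: deck about 0.075, basket rim 0.05, tray rim 0.028. My estimates so far:

| Item | Position (x, y) | Angle |
|---|---|---|
| Reader | (0.600, 0.039) | yaw about 0.016 rad |
| Vial | (0.605, 0.036) | axis −32° |
| Marker | (0.5465, 0.029) | about along y |
| Rack | (0.530, −0.179) | yaw about 0.02 rad |
| Basket | (0.494, 0.3955) | 12.5° |
| Tray | (0.496, −0.397) | 7.4° |

I'll start with the vial.

Units first: shifts go in shares of 0.5 m and turns go in shares of 180 degrees. So 0.33 m / 0.5 = 0.66, 0.24 m / 0.5 = 0.48, 70 degrees / 180 = 0.3889.

Request:
jog_arm(
  series=[
    [0.048,0.066,0,0.0389,0.4],
    [0.096,0.132,0,0.0778,0.4],
    [0.144,0.198,0,0.1167,0.4],
    [0.192,0.264,0,0.1556,0.4],
    [0.24,0.33,0,0.1944,0.4],
    [0.288,0.396,0,0.2333,0.4],
    [0.336,0.462,0,0.2722,0.4],
    [0.384,0.528,0,0.3111,0.4],
    [0.432,0.594,0,0.35,0.4],
    [0.48,0.66,0,0.3889,0.4],
  ],
)

```text
time_s: 2.13
eef_pos: [0.4529, -0.1756, 0.239]
eef_rot: [[-0.053, 0.999, 0.0], [0.999, 0.053, -0.0], [-0.0, 0.0, -1.0]]
wrist_force: [0.4, -1.4, 0.2]
finger_gap: 0.0528
grip_force: 0.0
```

To row units: 0.213 m / 0.5 = 0.426, 0.192 m / 0.5 = 0.384, 55.4 degrees / 180 = 0.3078.

Request:
jog_arm(
  series=[
    [0.046,0.064,0,0.0389,0.4],
    [0.092,0.128,0,0.0778,0.4],
    [0.138,0.192,0,0.1167,0.4],
    [0.184,0.256,0,0.1556,0.4],
    [0.23,0.32,0,0.1944,0.4],
    [0.276,0.384,0,0.2333,0.4],
    [0.306,0.426,0,0.2722,0.4],
    [0.306,0.426,0,0.3078,0.4],
    [0.306,0.426,0,0.3078,0.4],
    [0.306,0.426,0,0.3078,0.4],
  ],
)

```text
time_s: 2.97
eef_pos: [0.6049, 0.0355, 0.2386]
eef_rot: [[-0.847, 0.531, -0.0], [0.531, 0.847, -0.0], [0.0, -0.0, -1.0]]
wrist_force: [-0.0, -0.2, -0.4]
finger_gap: 0.053
grip_force: 0.0
```

To row units: -0.161 m / 0.5 = -0.322, -0.16 m / 0.5 = -0.32.

Request:
jog_arm(
  series=[
    [0,0,-0.08,0,0.4],
    [0,0,-0.16,0,0.4],
    [0,0,-0.22,0,0.4],
    [0,0,-0.26,0,0.4],
    [0,0,-0.29,0,0.4],
    [0,0,-0.31,0,0.4],
    [0,0,-0.32,0,0.4],
    [0,0,-0.322,0,0.4],
    [0,0,-0.322,0,0.4],
  ],
)

```text
time_s: 3.72
eef_pos: [0.6053, 0.0352, 0.0784]
eef_rot: [[-0.848, 0.53, 0.001], [0.53, 0.848, -0.0], [-0.001, 0.0, -1.0]]
wrist_force: [-0.4, -0.5, -0.4]
finger_gap: 0.0527
grip_force: 0.0
```

Run:
```python
from h import *
a=save('top','t1'); b=save('scene','s1')
x=cv2.resize(a[190:290,250:350,::-1],None,fx=4,fy=4,interpolation=cv2.INTER_CUBIC);y=cv2.resize(b[195:295,275:375,::-1],None,fx=4,fy=4,interpolation=cv2.INTER_CUBIC)
cv2.imwrite('pics/g1.png',np.hstack([x,y]))
s=sensors.sense();print(s['eef_pos'],s['wrist_force'])
```

```text
[0.60550491 0.03538057 0.07883359] [0.9114554  1.05121916 1.08729022]
```

View pics/g1.png

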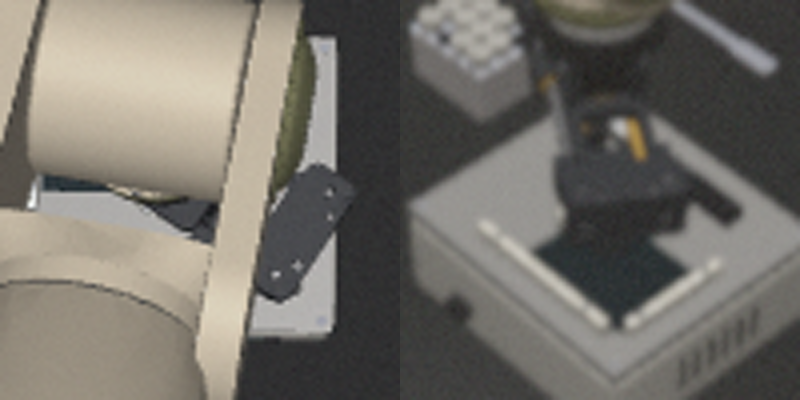

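The gripper covers the vial in both views, and the fingers look astride it just above the deck with no contact force. I'll close and lift.

Request:
jog_arm(
  series=[
    [0,0,0,0,0.6],
    [0,0,0,0,0.75],
    [0,0,0,0,0.9],
    [0,0,0,0,0.9],
    [0,0,0,0,0.9],
    [0,0,0,0,0.9],
  ],
)

```text
time_s: 4.32
eef_pos: [0.6051, 0.0356, 0.0778]
eef_rot: [[-0.849, 0.529, 0.0], [0.529, 0.849, -0.0], [-0.0, 0.0, -1.0]]
wrist_force: [-0.5, -0.3, 0.9]
finger_gap: 0.0151
grip_force: 29.8
```

To row units: 0.12 m / 0.5 = 0.24, 0.09 m / 0.5 = 0.18.

Request:
jog_arm(
  series=[
    [0,0,0.02,0,0.9],
    [0,0,0.06,0,0.9],
    [0,0,0.12,0,0.9],
    [0,0,0.18,0,0.9],
    [0,0,0.24,0,0.9],
    [0,0,0.24,0,0.9],
  ],
)

```text
time_s: 4.82
eef_pos: [0.6069, 0.0354, 0.2047]
eef_rot: [[-0.849, 0.529, 0.011], [0.529, 0.849, -0.001], [-0.01, 0.005, -1.0]]
wrist_force: [-0.2, -0.7, -0.7]
finger_gap: 0.0152
grip_force: 30.0
```

To row units: 0.358 m / 0.5 = 0.716, 0.12 m / 0.5 = 0.24.

Request:
jog_arm(
  series=[
    [-0.026,0.08,0,0,0.9],
    [-0.052,0.16,0,0,0.9],
    [-0.078,0.24,0,0,0.9],
    [-0.104,0.32,0,0,0.9],
    [-0.13,0.4,0,0,0.9],
    [-0.156,0.48,0,0,0.9],
    [-0.182,0.56,0,0,0.9],
    [-0.208,0.64,0,0,0.9],
    [-0.238,0.716,0,0,0.9],
    [-0.238,0.716,0,0,0.9],
  ],
)

```text
time_s: 5.65
eef_pos: [0.4827, 0.399, 0.1976]
eef_rot: [[-0.852, 0.524, -0.001], [0.524, 0.852, 0.002], [0.002, 0.001, -1.0]]
wrist_force: [0.3, -1.4, -0.3]
finger_gap: 0.0151
grip_force: 30.0
```

To row units: -0.187 m / 0.5 = -0.374, -0.18 m / 0.5 = -0.36.

Request:
jog_arm(
  series=[
    [0,0,-0.08,0,0.9],
    [0,0,-0.16,0,0.9],
    [0,0,-0.24,0,0.9],
    [0,0,-0.3,0,0.9],
    [0,0,-0.34,0,0.9],
    [0,0,-0.36,0,0.9],
    [0,0,-0.374,0,0.9],
    [0,0,-0.374,0,0.9],
    [0,0,-0.374,0,0.9],
  ],
)

```text
time_s: 6.4
eef_pos: [0.4866, 0.3938, 0.0118]
eef_rot: [[-0.849, 0.529, 0.001], [0.529, 0.849, 0.001], [-0.001, 0.001, -1.0]]
wrist_force: [0.8, 0.5, -1.4]
finger_gap: 0.0153
grip_force: 30.0
```

To row units: -0.004 m / 0.5 = -0.008, -0.002 m / 0.5 = -0.004.

Request:
jog_arm(
  series=[
    [0,0,-0.004,0,0.9],
    [0,0,-0.008,0,0.9],
    [0,0,-0.008,0,0.9],
    [0,0,-0.008,0,0.75],
    [0,0,-0.008,0,0.65],
    [0,0,-0.008,0,0.65],
    [0,0,-0.008,0,0.65],
  ],
)

```text
time_s: 6.98
eef_pos: [0.4861, 0.3936, 0.0069]
eef_rot: [[-0.849, 0.529, 0.0], [0.529, 0.849, 0.0], [-0.0, 0.0, -1.0]]
wrist_force: [1.2, 0.0, -0.1]
finger_gap: 0.0309
grip_force: 0.0
```

To row units: -0.2 m / 0.5 = -0.4, 0.17 m / 0.5 = 0.34, -35 degrees / 180 = -0.1944.

Request:
jog_arm(
  series=[
    [0,0,0.04,0,0.65],
    [0,0,0.1,0,0.65],
    [0,0,0.18,0,0.65],
    [0,0,0.26,0,0.65],
    [0,0,0.34,0,0.6],
    [0.01,-0.08,0.4,-0.0389,0.55],
    [0.02,-0.16,0.4,-0.0778,0.55],
    [0.03,-0.24,0.4,-0.1167,0.55],
    [0.04,-0.32,0.4,-0.1556,0.55],
    [0.05,-0.4,0.4,-0.1944,0.55],
  ],
)

```text
time_s: 7.82
eef_pos: [0.5106, 0.1935, 0.2071]
eef_rot: [[-0.387, 0.922, 0.001], [0.922, 0.387, 0.0], [-0.0, 0.001, -1.0]]
wrist_force: [0.4, -0.9, 0.5]
finger_gap: 0.0396
grip_force: 0.0
```

Run:
```python
from h import *
a=save('top','t2'); b=save('scene','s2')
x=cv2.resize(a[235:325,90:185,::-1],None,fx=4,fy=4,interpolation=cv2.INTER_CUBIC);y=cv2.resize(b[280:370,420:520,::-1],None,fx=4,fy=4,interpolation=cv2.INTER_CUBIC)
cv2.imwrite('pics/b2.png',np.hstack([x,y]))
for c in('top','scene'):print([(d['confidence'],(np.array(d['bbox'])*[640,480,640,480]).round(1)) for d in recognise('vial',c)])
print(sensors.sense()['eef_pos'])
```

```text
[]
[(0.55, array([456.2, 324.8, 481.8, 334.6]))]
[0.51100738 0.19450743 0.20694949]
```

View pics/b2.png

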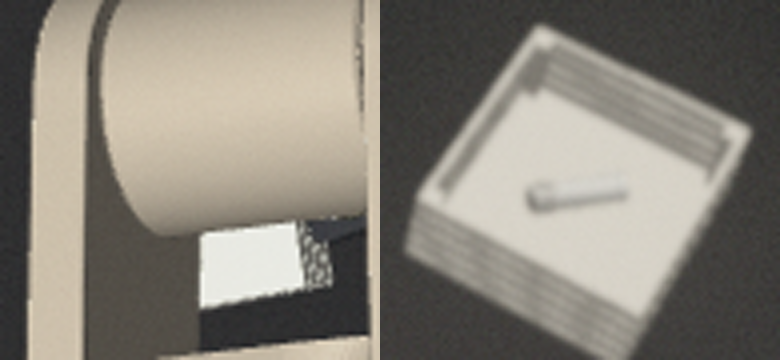

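The scene view shows the vial lying on the basket floor near (469,330). Marker next.

To row units: -0.165 m / 0.5 = -0.33, -0.04 m / 0.5 = -0.08, -23 degrees / 180 = -0.1278.

Request:
jog_arm(
  series=[
    [0.018,-0.08,0,-0.0389,0.55],
    [0.036,-0.16,0,-0.0778,0.55],
    [0.054,-0.24,0,-0.1167,0.55],
    [0.072,-0.33,0,-0.1278,0.55],
    [0.072,-0.33,-0.08,-0.1278,0.55],
    [0.072,-0.33,-0.16,-0.1278,0.55],
    [0.072,-0.33,-0.21,-0.1278,0.55],
    [0.072,-0.33,-0.24,-0.1278,0.55],
    [0.072,-0.33,-0.256,-0.1278,0.55],
    [0.072,-0.33,-0.256,-0.1278,0.55],
  ],
)

```text
time_s: 8.85
eef_pos: [0.5464, 0.0315, 0.0774]
eef_rot: [[-0.004, 1.0, -0.003], [1.0, 0.004, 0.001], [0.001, -0.003, -1.0]]
wrist_force: [-0.7, -0.5, -0.1]
finger_gap: 0.0399
grip_force: 0.0
```

Request:
jog_arm(
  series=[
    [0,0,-0.002,0,0.6],
    [0,0,-0.002,0,0.75],
    [0,0,-0.002,0,0.9],
    [0,0,-0.002,0,0.9],
    [0,0,-0.002,0,0.9],
    [0,0,-0.002,0,0.9],
  ],
)

```text
time_s: 9.35
eef_pos: [0.5472, 0.0303, 0.0786]
eef_rot: [[-0.001, 1.0, 0.002], [1.0, 0.001, -0.0], [-0.0, 0.002, -1.0]]
wrist_force: [0.1, 1.8, 5.1]
finger_gap: 0.0157
grip_force: 30.0
```

To row units: -0.23 m / 0.5 = -0.46, -0.15 m / 0.5 = -0.3, -42 degrees / 180 = -0.2333.

Request:
jog_arm(
  series=[
    [0,0,0.02,0,0.9],
    [0,0,0.08,0,0.9],
    [0,0,0.16,0,0.9],
    [0,0,0.24,0,0.9],
    [-0.008,-0.06,0.24,-0.0389,0.9],
    [-0.016,-0.14,0.24,-0.0778,0.9],
    [-0.024,-0.22,0.24,-0.1167,0.9],
    [-0.032,-0.3,0.24,-0.1556,0.9],
    [-0.04,-0.38,0.24,-0.1944,0.9],
    [-0.048,-0.46,0.24,-0.2333,0.9],
  ],
)

```text
time_s: 10.18
eef_pos: [0.5221, -0.2016, 0.1985]
eef_rot: [[0.673, 0.74, 0.0], [0.74, -0.673, -0.0], [0.0, 0.0, -1.0]]
wrist_force: [0.7, 0.5, -0.1]
finger_gap: 0.0159
grip_force: 30.0
```

To row units: -0.203 m / 0.5 = -0.406, -0.175 m / 0.5 = -0.35, -40.6 degrees / 180 = -0.2256.

Request:
jog_arm(
  series=[
    [-0.01,-0.07,0,-0.0389,0.9],
    [-0.02,-0.14,0,-0.0778,0.9],
    [-0.03,-0.21,0,-0.1167,0.9],
    [-0.04,-0.28,0,-0.1556,0.9],
    [-0.05,-0.35,0,-0.1944,0.9],
    [-0.052,-0.406,0,-0.2256,0.9],
    [-0.052,-0.406,0,-0.2256,0.9],
    [-0.052,-0.406,-0.08,-0.2256,0.9],
    [-0.052,-0.406,-0.16,-0.2256,0.9],
    [-0.052,-0.406,-0.24,-0.2256,0.9],
  ],
)

```text
time_s: 11.02
eef_pos: [0.4968, -0.4024, 0.0773]
eef_rot: [[0.991, 0.131, 0.001], [0.131, -0.991, -0.001], [0.001, 0.001, -1.0]]
wrist_force: [1.2, -1.6, -1.0]
finger_gap: 0.0154
grip_force: 30.0
```

Run:
```python
from h import *
b=save('scene','s3')
cv2.imwrite('pics/tr.png',cv2.resize(b[130:230,205:315,::-1],None,fx=5,fy=5,interpolation=cv2.INTER_CUBIC))
s=sensors.sense();print(s['eef_pos'],s['eef_rot'],s['finger_gap'],s['wrist_force'])
```

```text
[ 0.49418885 -0.39948463  0.06870337] [[ 0.99134565  0.1310147  -0.00830339]
 [ 0.13109244 -0.99132334  0.00963373]
 [-0.00696919 -0.01063887 -0.99991912]] 0.015508593155468747 [-2.69708206  2.44066455 -6.98610033]
```

View pics/tr.png

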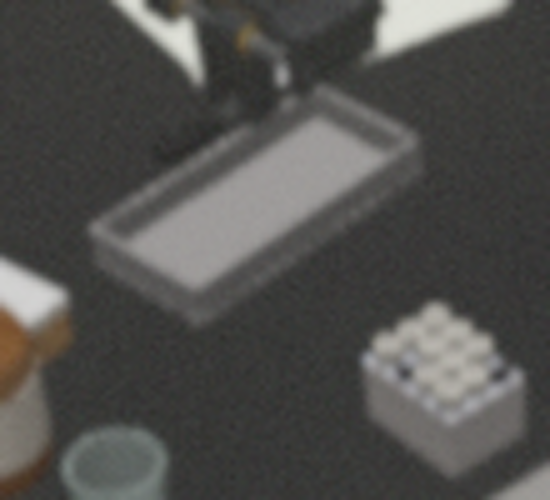

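The tray interior is clear and the marker is held above it. I'll lower it in.

To row units: -0.069 m / 0.5 = -0.138, -0.067 m / 0.5 = -0.134.

Request:
jog_arm(
  series=[
    [0,0,-0.04,0,0.9],
    [0,0,-0.08,0,0.9],
    [0,0,-0.11,0,0.9],
    [0,0,-0.126,0,0.9],
    [0,0,-0.134,0,0.9],
    [0,0,-0.138,0,0.9],
    [0,0,-0.138,0,0.9],
  ],
)

```text
time_s: 11.65
eef_pos: [0.4972, -0.403, 0.0096]
eef_rot: [[0.991, 0.13, 0.001], [0.13, -0.991, -0.001], [0.001, 0.001, -1.0]]
wrist_force: [-0.0, -1.2, 0.7]
finger_gap: 0.0155
grip_force: 30.0
```

To row units: 0.18 m / 0.5 = 0.36, -0.001 m / 0.5 = -0.002, 7 degrees / 180 = 0.0389.

Request:
jog_arm(
  series=[
    [0,0,-0.002,0,0.8],
    [0,0,-0.002,0,0.7],
    [0,0,-0.002,0,0.7],
    [0,0,-0.002,0,0.7],
    [0,0,0.04,0,0.7],
    [0,0,0.12,0,0.6],
    [0,0,0.2,0,0.4],
    [0,0,0.28,0,0.2],
    [0,0,0.36,0,0.0],
    [0,0.06,0.36,0.0389,0.0],
  ],
)

```text
time_s: 12.48
eef_pos: [0.4984, -0.3781, 0.1972]
eef_rot: [[0.969, 0.246, 0.01], [0.246, -0.969, -0.013], [0.007, 0.015, -1.0]]
wrist_force: [1.1, 0.1, 0.0]
finger_gap: 0.0576
grip_force: 0.0
```

To row units: 0.194 m / 0.5 = 0.388, 0.18 m / 0.5 = 0.36, 70 degrees / 180 = 0.3889.

Request:
jog_arm(
  series=[
    [0.008,0.04,0,0.0389,0],
    [0.016,0.08,0,0.0778,0],
    [0.024,0.12,0,0.1167,0],
    [0.032,0.16,0,0.1556,0],
    [0.04,0.2,0,0.1944,0],
    [0.048,0.24,0,0.2333,0],
    [0.056,0.28,0,0.2722,0],
    [0.06,0.32,0,0.3111,0],
    [0.064,0.36,0,0.35,0],
    [0.066,0.388,0,0.3889,0],
  ],
)

```text
time_s: 13.32
eef_pos: [0.5299, -0.1771, 0.189]
eef_rot: [[0.089, 0.996, 0.0], [0.996, -0.089, 0.0], [0.0, 0.0, -1.0]]
wrist_force: [-1.0, -0.1, 0.0]
finger_gap: 0.0881
grip_force: 0.0
```

Run:
```python
from h import *
a=save('top','t4');b=save('scene','s4')
x=cv2.resize(b[130:230,205:305,::-1],None,fx=4,fy=4,interpolation=cv2.INTER_CUBIC);y=cv2.resize(a[240:340,425:525,::-1],None,fx=4,fy=4,interpolation=cv2.INTER_CUBIC)
cv2.imwrite('pics/tr2.png',np.hstack([x,y]))
s=sensors.sense();print(s['eef_pos'],np.degrees(np.arctan2(s['eef_rot'][1][1],s['eef_rot'][0][1])),s['finger_gap'])
for c in('top','scene'):
  for n in('marker','rack'):print(n,c,[(d['confidence'],(np.array(d['bbox'])*[640,480,640,480]).round(1)) for d in recognise(n,c)])
```

```text
[ 0.52986657 -0.17703653  0.1891327 ] -5.312886212436008 0.0883114012145564
marker top [(0.52, array([474.4, 276.7, 490.7, 315.3]))]
rack top [(0.61, array([367.8, 259.1, 392.2, 283.6])), (0.31, array([278.8, 124.2, 312.1, 167. ]))]
marker scene [(0.55, array([238.9, 158.8, 272. , 179.1]))]
rack scene [(0.95, array([279.5, 194. , 307.8, 224. ]))]
```

View pics/tr2.png

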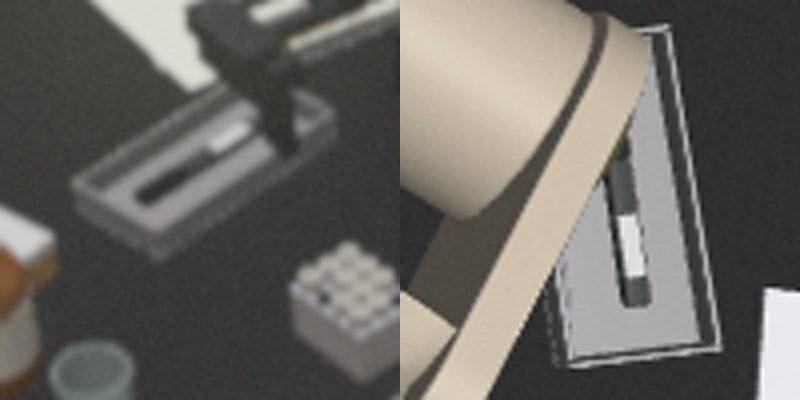

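The marker lies flat in the tray and both stray items are placed. The rack looks undisturbed. I'll lower onto it.

To row units: -0.166 m / 0.5 = -0.332, -0.002 m / 0.5 = -0.004, 6.3 degrees / 180 = 0.035.

Request:
jog_arm(
  series=[
    [0,-0.004,-0.06,0.035,0],
    [0,-0.004,-0.14,0.035,0],
    [0,-0.004,-0.22,0.035,0],
    [0,-0.004,-0.27,0.035,0],
    [0,-0.004,-0.3,0.035,0],
    [0,-0.004,-0.32,0.035,0],
    [0,-0.004,-0.332,0.035,0],
    [0,-0.004,-0.332,0.035,0],
    [0,-0.004,-0.332,0.035,0],
  ],
)

```text
time_s: 14.37
eef_pos: [0.5302, -0.1813, 0.0234]
eef_rot: [[-0.013, 1.0, 0.001], [1.0, 0.013, -0.001], [-0.001, 0.001, -1.0]]
wrist_force: [1.3, 0.4, 0.3]
finger_gap: 0.088
grip_force: 0.0
```

Request:
jog_arm(
  series=[
    [0,0,0,0,0.15],
    [0,0,0,0,0.3],
    [0,0,0,0,0.5],
    [0,0,0,0,0.6],
    [0,0,0,0,0.6],
    [0,0,0,0,0.6],
  ],
)

```text
time_s: 14.87
eef_pos: [0.53, -0.1808, 0.023]
eef_rot: [[-0.014, 1.0, 0.001], [1.0, 0.014, -0.0], [-0.0, 0.001, -1.0]]
wrist_force: [-0.3, -0.4, 1.2]
finger_gap: 0.0539
grip_force: 30.0
```

To row units: 0.145 m / 0.5 = 0.29, 0.12 m / 0.5 = 0.24.

Request:
jog_arm(
  series=[
    [0,0,0.02,0,0.6],
    [0,0,0.06,0,0.6],
    [0,0,0.12,0,0.6],
    [0,0,0.18,0,0.6],
    [0,0,0.23,0,0.6],
    [0.02,0.05,0.24,0,0.6],
    [0.04,0.11,0.24,0,0.6],
    [0.06,0.17,0.24,0,0.6],
    [0.08,0.23,0.24,0,0.6],
    [0.1,0.29,0.24,0,0.6],
  ],
)

```text
time_s: 15.7
eef_pos: [0.5796, -0.0342, 0.143]
eef_rot: [[-0.013, 1.0, -0.001], [1.0, 0.013, 0.0], [0.0, -0.001, -1.0]]
wrist_force: [0.2, -0.2, -4.0]
finger_gap: 0.0538
grip_force: 30.0
```

To row units: 0.0945 m / 0.5 = 0.189, 0.093 m / 0.5 = 0.186.

Request:
jog_arm(
  series=[
    [0.024,0.06,0,0,0.6],
    [0.048,0.12,0,0,0.6],
    [0.068,0.16,0,0,0.6],
    [0.08,0.186,0,0,0.6],
    [0.08,0.189,0,0,0.6],
    [0.08,0.189,-0.02,0,0.6],
    [0.08,0.189,-0.05,0,0.6],
    [0.08,0.189,-0.07,0,0.6],
    [0.08,0.189,-0.08,0,0.6],
    [0.08,0.189,-0.08,0,0.6],
  ],
)

```text
time_s: 16.53
eef_pos: [0.619, 0.0578, 0.1012]
eef_rot: [[-0.012, 1.0, -0.003], [1.0, 0.012, 0.0], [0.0, -0.003, -1.0]]
wrist_force: [0.5, -0.1, -3.8]
finger_gap: 0.0534
grip_force: 30.0
```

Run:
```python
from h import *
b=save('scene','s5')
cv2.imwrite('pics/rk.png',cv2.resize(b[185:305,265:385,::-1],None,fx=5,fy=5,interpolation=cv2.INTER_CUBIC))
s=sensors.sense();print(s['eef_pos'],s['wrist_force'],s['wrist_torque'],s['finger_gap'])
```

```text
[0.61953625 0.05796745 0.10227428] [-0.44201188 -0.13514039 -4.39865672] [ 0.00787741 -0.12751508 -0.0119127 ] 0.05376933921093886
```

View pics/rk.png

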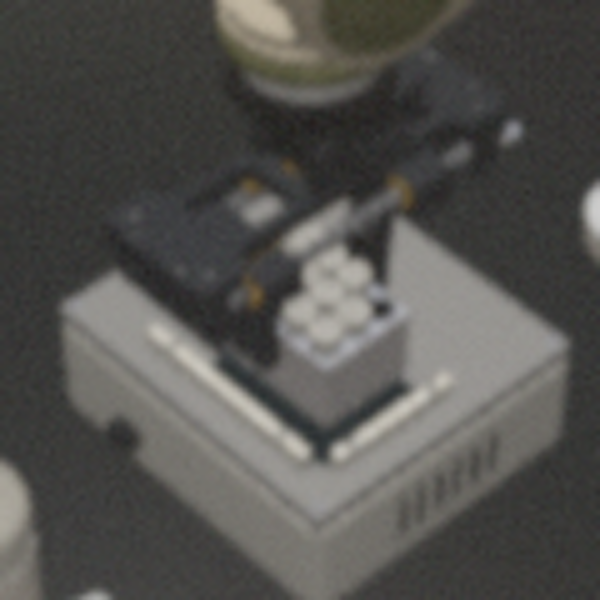

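The rack is upright in the fingers, just above the deck and inside both fences. I'll lower it until it touches.

To row units: -0.004 m / 0.5 = -0.008, -0.003 m / 0.5 = -0.006.

Request:
jog_arm(
  series=[
    [0,0,-0.002,0,0.6],
    [0,0,-0.004,0,0.6],
    [0,0,-0.006,0,0.6],
    [0,0,-0.008,0,0.6],
    [0,0,-0.008,0,0.6],
    [0,0,-0.008,0,0.6],
  ],
)

```text
time_s: 17.08
eef_pos: [0.6199, 0.0588, 0.0988]
eef_rot: [[-0.014, 1.0, 0.0], [1.0, 0.014, -0.0], [-0.0, 0.0, -1.0]]
wrist_force: [0.2, 0.3, -4.4]
finger_gap: 0.0536
grip_force: 30.0
```

To row units: -0.001 m / 0.5 = -0.002.

Request:
jog_arm(
  series=[
    [0,0,-0.002,0,0.6],
    [0,0,-0.002,0,0.6],
    [0,0,-0.002,0,0.6],
  ],
)

```text
time_s: 17.33
eef_pos: [0.62, 0.0588, 0.098]
eef_rot: [[-0.014, 1.0, 0.001], [1.0, 0.014, -0.0], [-0.0, 0.001, -1.0]]
wrist_force: [0.0, -0.5, -2.5]
finger_gap: 0.0534
grip_force: 30.0
```

To row units: -0.001 m / 0.5 = -0.002, -0.0005 m / 0.5 = -0.001.

Request:
jog_arm(
  series=[
    [0,0,-0.001,0,0.6],
    [0,0,-0.002,0,0.6],
    [0,0,-0.002,0,0.6],
    [0,0,-0.002,0,0.6],
    [0,0,-0.002,0,0.6],
  ],
)

```text
time_s: 17.75
eef_pos: [0.62, 0.0587, 0.098]
eef_rot: [[-0.014, 1.0, 0.001], [1.0, 0.014, -0.0], [-0.0, 0.001, -1.0]]
wrist_force: [-2.6, -0.1, 7.5]
finger_gap: 0.0538
grip_force: 30.0
```

On the deck. Next I'll push +x towards the far fence.

To row units: 0.014 m / 0.5 = 0.028, 0.013 m / 0.5 = 0.026.

Request:
jog_arm(
  series=[
    [0.006,0,0,0,0.6],
    [0.012,0,0,0,0.6],
    [0.018,0,0,0,0.6],
    [0.022,0,0,0,0.6],
    [0.024,0,0,0,0.6],
    [0.026,0,0,0,0.6],
    [0.028,0,0,0,0.6],
    [0.028,0,0,0,0.6],
    [0.028,0,0,0,0.6],
  ],
)

```text
time_s: 18.5
eef_pos: [0.6341, 0.0588, 0.098]
eef_rot: [[-0.014, 1.0, 0.001], [1.0, 0.014, -0.0], [-0.0, 0.001, -1.0]]
wrist_force: [-2.6, 0.1, 6.6]
finger_gap: 0.0537
grip_force: 30.0
```

To row units: 0.013 m / 0.5 = 0.026, 0.012 m / 0.5 = 0.024.

Request:
jog_arm(
  series=[
    [0,0.008,0,0,0.6],
    [0,0.016,0,0,0.6],
    [0,0.02,0,0,0.6],
    [0,0.022,0,0,0.6],
    [0,0.024,0,0,0.6],
    [0,0.026,0,0,0.6],
    [0,0.026,0,0,0.6],
    [0,0.026,0,0,0.6],
  ],
)

```text
time_s: 19.17
eef_pos: [0.6347, 0.0713, 0.0981]
eef_rot: [[-0.014, 1.0, 0.003], [1.0, 0.014, -0.001], [-0.001, 0.003, -1.0]]
wrist_force: [0.0, -1.9, 5.7]
finger_gap: 0.0535
grip_force: 30.0
```

To row units: 0.001 m / 0.5 = 0.002.

Request:
jog_arm(
  series=[
    [0.002,0,0,0,0.6],
    [0.002,0,0,0,0.6],
    [0.002,0,0,0,0.6],
  ],
)

```text
time_s: 19.42
eef_pos: [0.6351, 0.0715, 0.098]
eef_rot: [[-0.014, 1.0, 0.001], [1.0, 0.014, -0.001], [-0.001, 0.001, -1.0]]
wrist_force: [-1.9, -1.3, 6.6]
finger_gap: 0.0541
grip_force: 30.0
```

To row units: 0.002 m / 0.5 = 0.004, 0.001 m / 0.5 = 0.002.

Request:
jog_arm(
  series=[
    [0.002,0.002,0,0,0.6],
    [0.002,0.004,0,0,0.6],
    [0.002,0.004,0,0,0.6],
    [0.002,0.004,0,0,0.6],
  ],
)

```text
time_s: 19.75
eef_pos: [0.6359, 0.0729, 0.098]
eef_rot: [[-0.013, 1.0, 0.001], [1.0, 0.013, -0.002], [-0.002, 0.001, -1.0]]
wrist_force: [-3.5, -4.2, 6.9]
finger_gap: 0.0539
grip_force: 29.9
```

To row units: 0.001 m / 0.5 = 0.002, 0.0005 m / 0.5 = 0.001.

Request:
jog_arm(
  series=[
    [0.001,0.001,0,0,0.6],
    [0.002,0.002,0,0,0.6],
    [0.002,0.002,0,0,0.6],
    [0.002,0.002,0,0,0.6],
  ],
)

```text
time_s: 20.08
eef_pos: [0.636, 0.0734, 0.098]
eef_rot: [[-0.012, 1.0, -0.002], [1.0, 0.012, -0.002], [-0.002, -0.002, -1.0]]
wrist_force: [-9.1, -6.8, 9.2]
finger_gap: 0.0535
grip_force: 29.9
```

To row units: 0.001 m / 0.5 = 0.002, 0.0005 m / 0.5 = 0.001.

Request:
jog_arm(
  series=[
    [0.001,0,0,0,0.6],
    [0.002,0,0,0,0.6],
    [0.002,0,0,0,0.6],
    [0.002,0,0,0,0.6],
  ],
)

```text
time_s: 20.42
eef_pos: [0.6361, 0.0734, 0.0981]
eef_rot: [[-0.013, 1.0, -0.004], [1.0, 0.013, -0.002], [-0.002, -0.004, -1.0]]
wrist_force: [-14.3, -7.5, 13.2]
finger_gap: 0.0538
grip_force: 29.9
```

To row units: 0.001 m / 0.5 = 0.002, 0.0005 m / 0.5 = 0.001.

Request:
jog_arm(
  series=[
    [0,0.001,0,0,0.6],
    [0,0.002,0,0,0.6],
    [0,0.002,0,0,0.6],
    [0,0.002,0,0,0.6],
  ],
)

```text
time_s: 20.75
eef_pos: [0.6361, 0.0741, 0.098]
eef_rot: [[-0.012, 1.0, -0.004], [1.0, 0.012, -0.003], [-0.003, -0.004, -1.0]]
wrist_force: [-13.4, -8.5, 11.9]
finger_gap: 0.0537
grip_force: 30.0
```

Request:
jog_arm(
  series=[
    [0,0,0,0,0.6],
    [0,0,0,0,0.6],
    [0,0,0,0,0.6],
    [0,0,0,0,0.6],
    [0,0,0,0,0.6],
    [0,0,0,0,0.6],
  ],
)

```text
time_s: 21.25
eef_pos: [0.6361, 0.0741, 0.098]
eef_rot: [[-0.012, 1.0, -0.004], [1.0, 0.012, -0.003], [-0.003, -0.004, -1.0]]
wrist_force: [-13.9, -9.1, 12.2]
finger_gap: 0.0537
grip_force: 30.0
```

Run:
```python
from h import *
b=save('scene','s6')
x=cv2.resize(b[225:305,285:385,::-1],None,fx=5,fy=5,interpolation=cv2.INTER_CUBIC)
y=cv2.resize(b[280:360,425:485,::-1],None,fx=5,fy=5,interpolation=cv2.INTER_CUBIC)
cv2.imwrite('pics/fin.png',np.hstack([x,y]))
s=sensors.sense();print(s['eef_pos'],s['wrist_force'],s['wrist_torque'],s['finger_gap'])
```

```text
[0.63617003 0.07406665 0.09806899] [-13.82409608  -8.34746765  11.89147221] [-1.34893356  2.05341678 -0.52431636] 0.053820046419078456
```

View pics/fin.png

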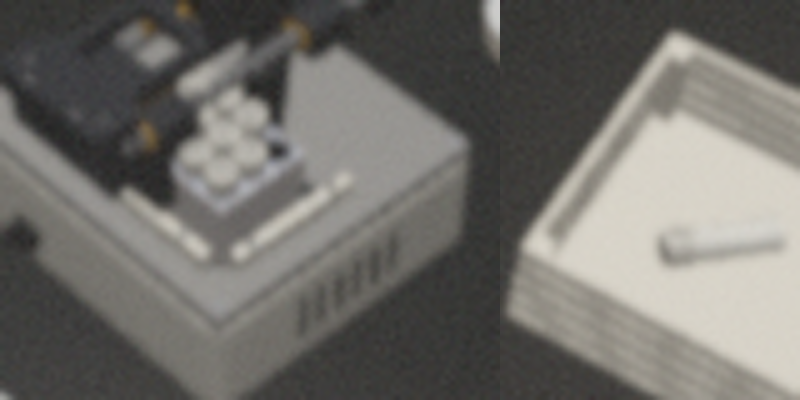

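The rack looks to be in the corner, but the y contact isn't certain: the last 1 mm push still moved it 0.7 mm. I'll press further in y.

To row units: 0.001 m / 0.5 = 0.002, 0.0005 m / 0.5 = 0.001.

Request:
jog_arm(
  series=[
    [0,0.001,0,0,0.6],
    [0,0.002,0,0,0.6],
    [0,0.002,0,0,0.6],
    [0,0.002,0,0,0.6],
    [0,0.002,0,0,0.6],
  ],
)

```text
time_s: 21.72
eef_pos: [0.6362, 0.0742, 0.098]
eef_rot: [[-0.012, 1.0, -0.004], [1.0, 0.012, -0.004], [-0.004, -0.004, -1.0]]
wrist_force: [-14.5, -12.1, 13.1]
finger_gap: 0.0537
grip_force: 30.0
```

To row units: 0.001 m / 0.5 = 0.002, 0.0005 m / 0.5 = 0.001.

Request:
jog_arm(
  series=[
    [0,0.001,0,0,0.6],
    [0,0.002,0,0,0.6],
    [0,0.002,0,0,0.6],
    [0,0.002,0,0,0.6],
    [0,0.002,0,0,0.6],
  ],
)

```text
time_s: 22.13
eef_pos: [0.6362, 0.0743, 0.0981]
eef_rot: [[-0.012, 1.0, -0.004], [1.0, 0.012, -0.006], [-0.006, -0.004, -1.0]]
wrist_force: [-14.2, -16.9, 12.4]
finger_gap: 0.054
grip_force: 30.0
```

Both axes are now stalled against the fences at the predicted seat: x force about 14 N, y about 17 N, and no further motion. I'll hand it in.

```bash
python3 -c "
from h import *
s=sensors.sense();print(s['eef_pos'],s['wrist_force'],np.abs(s['qvel']).max());print(ticket.finish_job())"
```

```text
[0.63617337 0.07431314 0.0980784 ] [-14.22679733 -16.91275321  12.36997849] 0.001330929372220837
the job is handed in; nothing more can be done
None
```

I handed the job in at about 22 s: the vial lies in the basket, the marker lies in the pen tray, and the rack is flat on the deck, held against both fences (about 14 N on the far fence, 17 N on the side, by wrist force); the hand-in returned no verdict.

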